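# Seal the lid of a microscopy dry box

### The arm

A 7-joint arm with a two-finger parallel gripper is mounted at the origin on the work surface. World frame = base frame: x ahead of the robot, y to its left, z up, the work surface at z = 0. Lengths are in m, angles in rad, forces in N, time in s.
With the tool pointing down it reaches from about 0.4 to 0.9 m from the base axis. Payload 5.6 kg.
Tool frame: the origin (TCP) lies midway between the tips of the shut fingers; the grasp point (between the pads) lies 19 mm behind it; y points along the fingers, z is the direction in which the jaws open and shut, and the axes are right-handed (so a half turn about y gives the same grasp; the last joint's range is limited). The gripper opens to 92 mm and grips with 3 to 60 N. Pads are 20 mm wide; open, the fingers measure 128 mm over their backs; the gripper's body (75 mm by 189 mm) begins 69 mm behind the grasp point.
Start: joints at [-1.155, 0.468, -0.012, 1.603, 0.006, 1.071, -0.056], TCP at [0.288, 0.583, 0.215] pointing down, gripper open.
Joint ranges: [-2.53, 2.53], [-0.31, 2.02], [-1.57, 1.55], [0.28, 2.44], [-1.29, 4.43], [0.15, 1.84], [-2.92, 2.92]. Speed limits (rad/s): [2.57, 2.57, 3.14, 3.14, 3.14, 3.14, 3.14].

### API

Orientations are given as a 3x3 rotation matrix whose columns are the frame's x, y, z axes.
In Python, from station import env, effector, solver, viewer, workorder, search_frame, tip_of gives the robot as it stands. Calls block until the motion is done:
- env.reach(position, orientation): joint-space move of the TCP to a pose.
- env.movel(position, frame=None, rate=0.15): straight line of the TCP; frame=None keeps the orientation; rate is the mean speed in m/s.
- env.goto_joints(angles): joint-space move.
- effector.release() and effector.grasp(squeeze=None): open the fingers fully, or close them until they stop; squeeze is the grip in N (None keeps the last).
- env.pause(seconds).
- solver.inverse_kinematics(position, orientation): joint angles nearest the present ones, or None.
- env.sense(): the state.
- viewer.read_camera(name): name is "scene" or "top" or "wrist"; returns (picture, depth): 400x640x3 uint8, red, green, blue; 400x640 float32, m along the optical axis (not along the pixel's ray), 0 where there is no reading.
- viewer.camera_info(name): a dict with "intrinsics" (3x3 intrinsics, pixels), "eye" and "rotation" of the camera in the world; the wrist camera has in their place "T_tool_cam" (4x4, takes a point from camera to tool coordinates, whose origin is the TCP and whose axes are the tool frame's). Camera axes: x right, y up, looking along -z (the intrinsics and any distortion apply to the point x, -y, -z); pixel columns grow to the right and rows downward; lengths in m; the calibration is good to about 2 mm. A picture is of the moment at which its call begins: read the wrist's pose just before it. camera_info takes no time and is no camera call.
A pose or a line that the arm cannot do raises env.PlanningError and nothing moves.
- workorder.finish_job(): hands the job in, once; it reports no verdict.
Trained networks look in the newest picture that a camera, given by its name, has taken for a name from the list of things; names that differ only in an ending like _2 or _b are one class to them, and where a whole thing is asked for, a point or a joint stands for the part that bears it (a point fixed in the world has none). Each returns a list of dicts, best first, with "score" (0 to 1); they miss things now and then, are a little off and sometimes report something else, mostly with a low value. They report only what shows in the picture. A call takes as long as a camera call. They do not tell look-alikes from the thing itself.
- search_frame(camera, name): "at" ([x, y, z] in m, in world coordinates, good to about 4 mm: the middle of the surface that is visible of it).
- tip_of(camera, name): "at" ([x, y, z] in m, in world coordinates, good to about 4 mm: a listed point, or the origin of a listed thing).
The state is a dict: "t": time; "joint_positions": joint angles; "joint_velocities": joint speeds; "tau": joint torques, N m; "ee_pos": TCP position; "tcp_rot": TCP orientation; "wrist_force": force on the tool from outside, world axes, zero at the start; "moment": the same for the moment, N m; "gripper_width": finger opening in m.
Only numpy, scipy, OpenCV 4.12 (cv2) and the standard library are available. Lean on these libraries where they do the work, as an engineer would, in place of code of your own. Each camera call takes 0.05 s, during which the arm holds its last target. There are 200 camera calls.

### The job

The grey lid of the larger, oblong dry box has only been laid on, and its gasket still holds it up all round. Press the lid down corner by corner, one corner after another, until it lies flat and fully sealed on the box. Leave the smaller square box, which is already shut, and the microscope objective standing on the table where they are.

Things in the scene. Friction and masses are not known exactly. Their poses are not given: they have to be found in the camera images.
- lid: Grey rigid lid lying loose on the oblong box, 200 (x) x 150 (y) x 8 mm, 0.3 kg. Origin: centre of underside; z up. Round thumb pads, 26 mm wide, 2 mm above the flat top, at x = +-78, y = +-53 mm: press there, straight down, within 12 mm of the middle. A corner yields at 8 to 12 N and stays down when released. Until all four are down the lid rocks: other corners may rise up to 20 mm and drop back.
- dry_box: Oblong clear plastic box under the lid, 190 (x) x 140 (y) x 70 mm high, axes as the lid, fixed to the table. Origin: centre of underside, on the table. At first four stiff rubber corner plugs hold the lid 9 mm above the rim (lid origin 79 mm up); sealed, the lid rests on the rim, a hard stop (lid origin 70, pad tops 80 mm up). Tongues under the lid keep it within 4 mm sideways.
- small_box: Bystander: smaller square clear box with a flush grey lid, 114 mm by 114 mm by 62 mm high, 0.8 kg, loose on the table and already shut. Origin: centre of its underside. It may stand to the left or the right of the oblong box; to be left where it is.
- objective_mid (a point): Bystander: microscope objective of dark metal standing upright on the table, 35 mm across and 45 mm high, tapering upward, 0.15 kg. This point is on its axis, half-way up; to be left standing.
Mind the look-alikes: they are no part of the job. Leave any yellow look-alike of the dry_box alone.

How it is judged:
On the way:
1. one corner of the lid is pressed down ahead of the others, so that the lid tips (by more than 1.7 degrees) (angle between lid's own z axis and vertical above 0.03 rad), for 0.05 s.
At the end, for the whole second after the job is handed in: The lid lies still on the oblong dry box, its underside within 2.5 mm of the rim at the middle, level within 1.4 degrees and centred within 12 mm (z of lid in the frame of dry_box between 0.065 and 0.0725 m and angle between lid's own z axis and vertical below 0.025 rad and horizontal distance between lid and dry_box below 0.012 m and linear speed of lid below 0.02 m/s); the robot touches nothing.
It fails at once if the small box is shoved more than 20 mm (distance of small_box from where it was at the start of the episode above 0.02 m).
It fails at once if the objective is knocked over or shoved more than 20 mm (distance of objective_mid from where it was at the start of the episode above 0.02 m or angle between objective_mid's own z axis and vertical above 0.5 rad).
It also fails if it takes over 48 s, if anything falls off the work surface, if the arm or the gripper's body presses on something with over 40 N, if the wrist force passes 120 N, or if a joint passes its speed limit or range.

## Working session

There is one attempt and no reset: what is moved stays moved. The work goes in short steps, each a Python script; the robot and the scene stay as the last script left them, time stands still between calls to the robot, and variables do not carry over. Pictures are saved under pics/ and viewed, about 8 in all and at most 12, crops included, and the job is handed in when it is done.

```bash
mkdir -p pics; python3 - <<'E'
from station import env, viewer, search_frame, tip_of
import cv2,numpy as np
for c in ("top","scene"):
    p,d=viewer.read_camera(c); cv2.imwrite(f"pics/{c}0.png",p[:,:,::-1]); np.savez(f"{c}0.npz",p=p,d=d)
    i=viewer.camera_info(c); print(c,{k:np.round(v,3).tolist() if not isinstance(v,str) else v for k,v in i.items()})
    for n in("lid","dry_box","small_box","objective_mid"):
        print(n,[(np.round(r["at"],3).tolist(),round(r["score"],2)) for r in search_frame(c,n)[:3]],[(np.round(r["at"],3).tolist(),round(r["score"],2)) for r in tip_of(c,n)[:3]])
s=env.sense(); print(s["t"],s["tcp_rot"].round(3) if hasattr(s["tcp_rot"],'round') else s["tcp_rot"],s["gripper_width"])
E
```

```text
top {'intrinsics': [[458.453, 0.0, 326.495], [0.0, 458.453, 200.129], [0.0, 0.0, 1.0]], 'eye': [0.249, 0.111, 1.372], 'rotation': [[-0.009, 0.991, -0.13], [-1.0, -0.012, -0.02], [-0.021, 0.13, 0.991]]}
lid [([0.526, 0.222, 0.088], 0.97), ([0.407, 0.012, 0.038], 0.28)] [([0.534, 0.221, 0.08], 0.59)]
dry_box [([0.273, 0.261, 0.016], 0.9), ([0.305, -0.288, 0.032], 0.89), ([0.309, 0.537, 0.031], 0.66)] [([0.307, -0.284, -0.001], 0.84), ([0.294, 0.543, 0.0], 0.73), ([0.272, 0.258, -0.002], 0.69)]
small_box [([0.524, -0.212, 0.06], 0.86)] [([0.529, -0.216, 0.0], 0.81)]
objective_mid [([0.409, 0.013, 0.036], 0.43)] [([0.412, 0.008, 0.022], 0.55)]
scene {'intrinsics': [[385.248, 0.0, 317.27], [0.0, 385.248, 197.155], [0.0, 0.0, 1.0]], 'eye': [0.842, 0.761, 0.604], 'rotation': [[-0.823, -0.326, 0.465], [0.567, -0.438, 0.697], [-0.024, 0.838, 0.545]]}
lid [([0.54, 0.234, 0.09], 0.93)] [([0.531, 0.222, 0.08], 0.57)]
dry_box [([0.272, 0.271, 0.04], 0.87), ([0.314, -0.232, 0.039], 0.73), ([0.288, 0.552, 0.034], 0.72)] [([0.292, 0.541, -0.003], 0.79), ([0.266, 0.264, -0.0], 0.77), ([0.53, 0.224, -0.002], 0.63)]
small_box [([0.545, -0.18, 0.055], 0.61)] [([0.531, -0.216, 0.002], 0.83)]
objective_mid [([0.421, 0.021, 0.024], 0.64)] [([0.415, 0.012, 0.021], 0.45)]
0.9 [[ 0.897  0.     0.443]
 [-0.443  0.     0.897]
 [ 0.    -1.     0.   ]] 0.0916885915658019
```

View pics/top0.png

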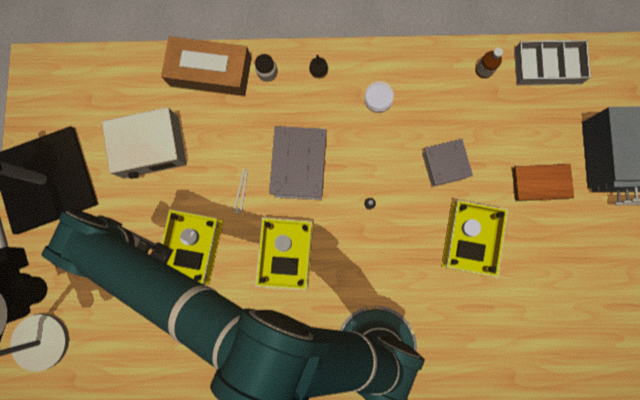

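View pics/scene0.png

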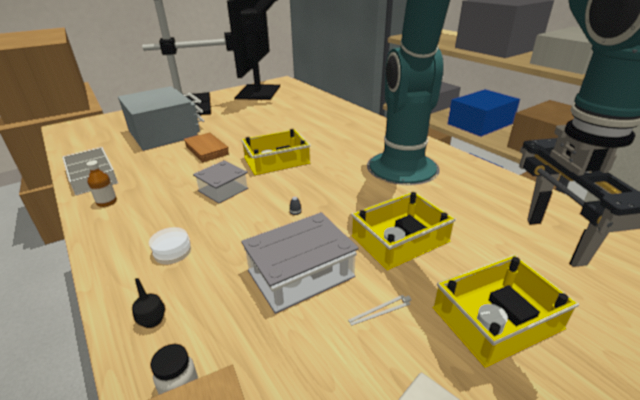

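The top view shows the grey lid at (298,162), the small shut box at (447,162), the objective at (370,203), and three yellow look-alikes at (190,245), (285,252) and (475,237). The lid at (298,162) is the one meant because it is the only oblong grey one and has four pads. Next I'll measure its rectangle and enlarge it.

```bash
cat > h.py <<'E'
import numpy as np,cv2
from station import viewer
def cloud(c,d):
    i=viewer.camera_info(c);K=np.array(i["intrinsics"])
    v,u=np.mgrid[:d.shape[0],:d.shape[1]]
    P=np.stack([(u-K[0,2])/K[0,0]*d,-(v-K[1,2])/K[1,1]*d,-d],-1)
    return P@np.array(i["rotation"]).T+np.array(i["eye"])
def lidfit(c,d,ctr=(.53,.222),lo=.06,hi=.115):
    W=cloud(c,d);m=(d>0)&(abs(W[...,0]-ctr[0])<.13)&(abs(W[...,1]-ctr[1])<.13)&(W[...,2]>lo)&(W[...,2]<hi)
    m=cv2.morphologyEx(m.astype(np.uint8),cv2.MORPH_OPEN,np.ones((5,5)))>0
    P=W[m];r=cv2.minAreaRect(P[:,:2].astype(np.float32))
    a=np.c_[P[:,:2]-P[:,:2].mean(0),np.ones(len(P))];k=np.linalg.lstsq(a,P[:,2],rcond=None)[0]
    return r,k,len(P)
E
python3 - <<'E'
from h import *
for c in("top","scene"):
    z=np.load(c+"0.npz");print(c,lidfit(c,z["d"]))
p=np.load("top0.npz")["p"][110:250,240:500,::-1]
cv2.imwrite("pics/crop.png",cv2.resize(p,None,fx=3,fy=3,interpolation=cv2.INTER_CUBIC))
E
```

```text
top (((0.5317744016647339, 0.2189098298549652), (0.1505696177482605, 0.2006993293762207), 85.77801513671875), array([ 0.00228255, -0.00106464,  0.0875395 ]), 3549)
scene (((0.5323241949081421, 0.22176846861839294), (0.15196239948272705, 0.20104652643203735), 85.74723052978516), array([-0.00562299, -0.04841909,  0.08455547]), 5137)
```

View pics/crop.png

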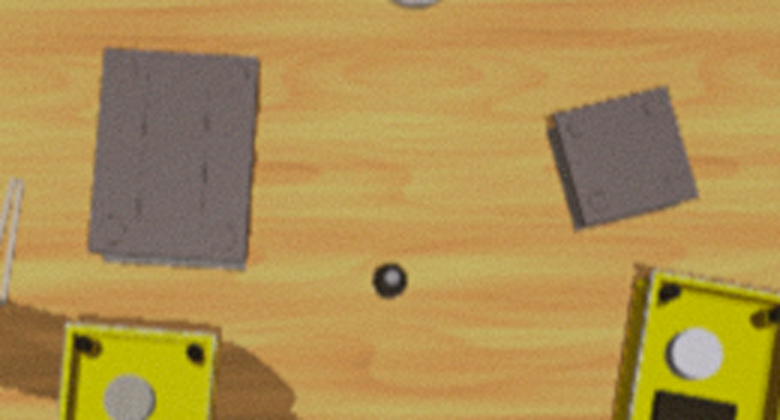

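The crop confirms it: the large plate with four pads is the lid, and the fit of 150.6 x 200.7 mm with its top at 87.5 mm matches the given sizes. The long axis is at -4.2°. I'll press the first corner with force feedback.

```bash
cat >> h.py <<'E'
from station import env
C=np.array([.532,.2203]);A=np.radians(-4.22)
R2=np.array([[np.cos(A),-np.sin(A)],[np.sin(A),np.cos(A)]])
zy=R2[:,1];ROT=np.array([[zy[1],0,zy[0]],[-zy[0],0,zy[1]],[0,-1,0]])
pad=lambda sx,sy:C+R2@np.array([sx*.078,sy*.053])
def press(sx,sy,first=False):
    p=pad(sx,sy)
    if first: env.reach([*p,.13],ROT)
    else: env.movel([*p,.13],ROT,rate=.15)
    f0=env.sense()["wrist_force"][2];log=[];z=.114;env.movel([*p,z],ROT,rate=.08)
    while z>.072:
        s=env.sense();f=s["wrist_force"][2]-f0;a=s["ee_pos"][2];log.append((round(z*1e3,1),round(a*1e3,1),round(f,1)))
        if f>35 or (f>18 and a<.0822): break
        z-=.003 if f<2 and z>.094 else .0015
        env.movel([*p,z],ROT,rate=.05)
    env.movel([*p,.13],ROT,rate=.12)
    print((sx,sy),p.round(3),"t",round(env.sense()["t"],2),log)
E
python3 - <<'E'
from h import *
from station import effector,solver
print([solver.inverse_kinematics([*pad(a,b),.08],ROT) is not None for a in(1,-1) for b in(1,-1)])
effector.grasp()
env.movel([.288,.583,.24])
press(-1,1,True)
p,d=viewer.read_camera("scene");cv2.imwrite("pics/s1.png",cv2.resize(p[180:330,200:400,::-1],None,fx=4,fy=4,interpolation=cv2.INTER_CUBIC))
E
```

```text
[True, True, True, True]
(-1, 1) [0.458 0.279] t 8.86 [(114.0, np.float64(113.4), np.float64(-0.2)), (111.0, np.float64(111.0), np.float64(-0.3)), (108.0, np.float64(107.9), np.float64(-0.6)), (105.0, np.float64(104.8), np.float64(-1.1)), (102.0, np.float64(101.8), np.float64(-1.1)), (99.0, np.float64(98.8), np.float64(-0.3)), (96.0, np.float64(95.8), np.float64(0.0)), (93.0, np.float64(92.8), np.float64(-0.5)), (91.5, np.float64(91.4), np.float64(-0.3)), (90.0, np.float64(89.9), np.float64(0.5)), (88.5, np.float64(88.8), np.float64(2.2)), (87.0, np.float64(87.5), np.float64(5.7)), (85.5, np.float64(86.2), np.float64(6.0)), (84.0, np.float64(84.7), np.float64(7.6)), (82.5, np.float64(83.3), np.float64(8.4)), (81.0, np.float64(82.5), np.float64(13.7)), (79.5, np.float64(82.2), np.float64(23.4))]
```

View pics/s1.png

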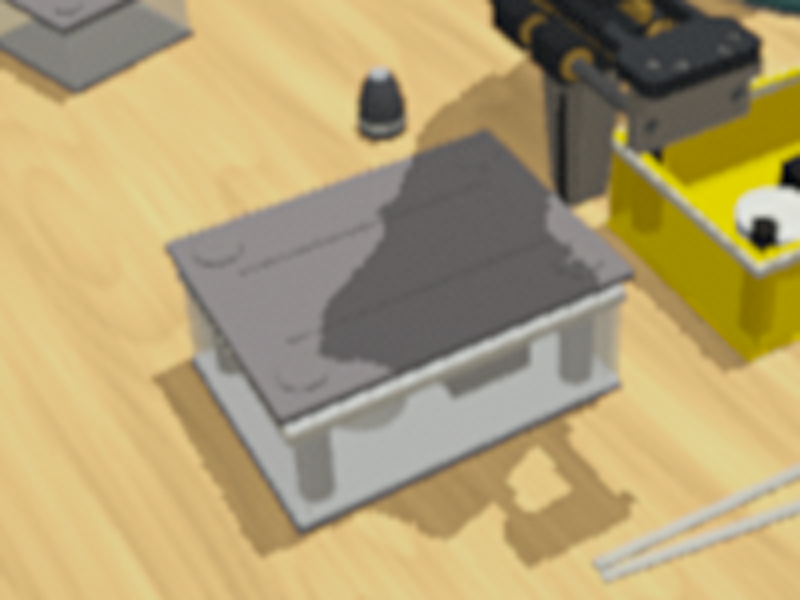

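Corner (-x,+y) met a hard stop at about 82 mm. The lid now sits low at the picture's right corner (630,280) and the objective is still standing. I'll fit the lid plane for tilt, then press the other three with a higher stop force.

```bash
sed -i 's/f>18 and a<.0822/f>27 and a<.0825/; s/if f>35/if f>38/' h.py; python3 - <<'E'
from h import *
def fit():
    p,d=viewer.read_camera("top");r,k,n=lidfit("top",d)
    print(np.round(r[0],4),np.round(r[1],3),round(r[2],1),"slope",R2.T@k[:2],"z",k[2].round(4),n)
fit()
press(-1,-1);press(1,-1);press(1,1)
env.movel([*pad(1,1),.2],ROT)
env.reach([.35,.45,.25],ROT)
fit()
p,d=viewer.read_camera("scene");cv2.imwrite("pics/s2.png",cv2.resize(p[180:330,200:400,::-1],None,fx=4,fy=4,interpolation=cv2.INTER_CUBIC))
print(lidfit("scene",d,lo=.074)[1:],env.sense()["t"])
E
```

```text
[0.5317 0.2184] [0.149 0.201] 85.7 slope [-0.00026617  0.00076224] z 0.0876 2313
(-1, -1) [0.45  0.173] t 15.0 [(114.0, np.float64(113.4), np.float64(-0.5)), (111.0, np.float64(111.0), np.float64(0.4)), (108.0, np.float64(107.9), np.float64(-0.4)), (105.0, np.float64(104.8), np.float64(0.4)), (102.0, np.float64(101.8), np.float64(-0.7)), (99.0, np.float64(98.8), np.float64(0.1)), (96.0, np.float64(95.8), np.float64(0.0)), (93.0, np.float64(92.8), np.float64(0.5)), (91.5, np.float64(91.4), np.float64(-0.3)), (90.0, np.float64(89.9), np.float64(0.0)), (88.5, np.float64(88.6), np.float64(2.3)), (87.0, np.float64(87.2), np.float64(4.0)), (85.5, np.float64(85.7), np.float64(5.1)), (84.0, np.float64(84.1), np.float64(4.8)), (82.5, np.float64(82.6), np.float64(4.5)), (81.0, np.float64(81.6), np.float64(9.6)), (79.5, np.float64(81.3), np.float64(22.8)), (78.0, np.float64(81.1), np.float64(37.0))]
(1, -1) [0.606 0.162] t 21.64 [(114.0, np.float64(113.1), np.float64(0.9)), (111.0, np.float64(111.0), np.float64(-0.1)), (108.0, np.float64(107.8), np.float64(-0.1)), (105.0, np.float64(104.8), np.
[... 1013 characters left out ...]
0, np.float64(92.7), np.float64(0.7)), (91.5, np.float64(91.4), np.float64(-0.0)), (90.0, np.float64(89.9), np.float64(1.7)), (88.5, np.float64(88.4), np.float64(0.4)), (87.0, np.float64(86.9), np.float64(0.8)), (85.5, np.float64(85.6), np.float64(1.1)), (84.0, np.float64(84.4), np.float64(5.4)), (82.5, np.float64(82.8), np.float64(5.2)), (81.0, np.float64(81.3), np.float64(5.5)), (79.5, np.float64(80.5), np.float64(9.4)), (78.0, np.float64(80.5), np.float64(18.3)), (76.5, np.float64(80.4), np.float64(25.6)), (75.0, np.float64(80.4), np.float64(32.5))]
[0.532 0.219] [0.15  0.201] 85.6 slope [-0.00164887  0.00156705] z 0.0793 3498
(array([-0.00223763, -0.00010857,  0.07821077]), 4569) 30.1583
```

View pics/s2.png

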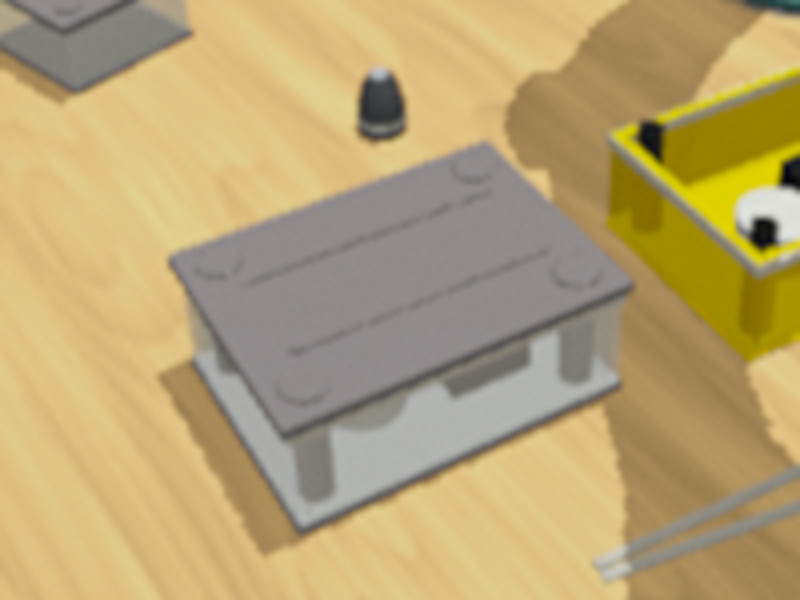

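The lid now sits level and low all round, and in the picture the objective is standing at (380,105). Its top measures 79.3 mm against 78 expected at full seal, with a slope of about 0.002 rad. I'll check the bystanders and hand in.

```bash
python3 - <<'E'
from h import *
from station import tip_of,workorder
p,d=viewer.read_camera("top")
r,k,n=lidfit("top",d);print(r[0],k)
for n in("small_box","objective_mid","lid"): print(n,[(np.round(r["at"],3).tolist(),r["score"]) for r in tip_of("top",n)[:1]])
print(env.sense()["t"],env.sense()["wrist_force"]);workorder.finish_job()
E
```

```text
(0.5312819480895996, 0.2188223898410797) [-0.00311862  0.00308955  0.07928428]
small_box [([0.531, -0.217, 0.002], 0.97)]
objective_mid [([0.411, 0.012, 0.022], 0.66)]
lid [([0.533, 0.22, 0.072], 0.81)]
30.3583 [ 0.0365315  -0.00943279  0.68382708]
the job is handed in; nothing more can be done
```

I pressed the four thumb pads of the oblong box's lid down one after another with shut fingers, and handed the job in at about 30.4 s. No verdict was reported, but my last checks say the lid is sealed.

- **Presses:** each one stopped at a hard limit with the fingertips at 80.4 to 82.2 mm and a peak force of 23 to 37 N. Three of the four stopped 1 to 2 mm above the nominal 80 mm.
- **Seal:** the lid top went from 87.5 to 79.3 mm in the top camera and reads 78.2 mm in the scene camera (78 mm expected). That puts the underside at about 70 to 71 mm, inside the 72.5 mm limit. The lid network gave an origin height of 72 mm, good to about 4 mm, so it is close to the limit but not in conflict.
- **Level and centring:** the last tilt was about 0.004 rad, and the lid's centre stayed within about 1 mm of its starting position.
- **Bystanders:** the small box and the objective read within the networks' accuracy (about 4 mm) of their starting positions, and the objective is still standing.
- **Tip-up not measured:** I did not measure the tilt during the first press. The lid read level after I let go, though the arm hid part of it. I infer the tilt from the pressed pad being about 7 mm below its starting height, which means at least 0.036 rad.

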